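Peel the top chocolate mould off the stack and hold it over the drip grid

ROBOT

A 7-joint arm with a two-finger parallel gripper is mounted at the origin on the work surface. World frame = base frame: x ahead of the robot, y to its left, z up, the work surface at z = 0. Lengths are in m, angles in rad, forces in N, time in s.
With the tool pointing down it reaches from about 0.425 to 0.875 m from the base axis. Payload 4.7 kg.
Tool frame: the origin (TCP) lies on the centre line of the jaws, within the pads' length; the fingertips stand ahead of it and the grasp point (between the pads) lies 2 mm behind it (nose_length is the z of the fingertips in the tool frame, in m); z points along the fingers, y is the line along which they close (so a half turn about z gives the same grasp; the last joint's range is limited). The gripper opens to 87 mm and grips with 3 to 60 N. Pads are 19 mm wide; open, the fingers measure 117 mm over their backs; the gripper's body (75 mm by 190 mm) begins 51 mm behind the grasp point.
Start: joints at [1.294, 0.321, -0.07, 1.45, 0.023, 1.371, -0.057], TCP at [0.186, -0.623, 0.24] pointing down, gripper open.
Joint ranges: [-2.86, 2.86], [-0.3, 2.09], [-1.38, 1.24], [0.06, 2.45], [-1.56, 4.7], [0.09, 2.05], [-2.69, 2.69]. Speed limits (rad/s): [2.57, 2.57, 3.14, 3.14, 3.14, 3.14, 3.14].

INTERFACE

Orientations are given as a rotation vector (axis times angle).
In Python, from bench import * gives the robot as it stands.
- The arm moves only by the tool send_rows, never from a script. Its arguments are lists of equal length, an entry for each row: "xyz": the shift along the tool's x, y, z in mm, a list of three; "dr": the turn, a rotation vector about the tool's x, y, z in rad, a list of three. A call has exactly 10 rows; each row is the pose to reach, as a shift and turn from the pose commanded when the call began, along the tool's axes at that moment; what a row does not reach only later rows make up. A row lasts 1/12 s, in which the tool goes at most 41.7 mm and 7.16 degrees, less where a joint would pass 70% of its speed; a pose out of reach is approached as far as the arm can. A call with a gripper value outside its range is refused whole. "jaw" is the finger opening in mm, from 0 to 87, set as the call begins (left out, the last holds). The fingers move at their own pace and stop on an object; "grip_force" is the grip in N (left out, the last holds). Time passes only in rows, so rows that repeat a pose let the fingers close, or fill a call up. It gives the time, the measured TCP pose, the force, the opening and the grip force at its end, in the units of the state.
- get_state(): the state, without advancing time (a new reading comes with each control period).
- get_image(name): name is "scene" or "top" or "wrist"; returns the picture (384x512x3 uint8, red, green, blue); there is no depth.
- calibration(name): a dict with "vfov" (degrees; the focal length in pixels is half the picture's height over the tangent of half this angle, whatever the lens; pixels are square), "cx", "cy" (the principal point, pixels), "rvec" (rotation vector, rad) and "tvec" (3), from world to camera coordinates, as OpenCV has them; the wrist camera has in their place "hand_eye" (4x4, takes a point from camera to tool coordinates, whose origin is the TCP and whose axes are the flange's). Camera axes: x right, y down, z forward; pixel columns grow to the right and rows downward; lengths in m; the calibration is good to about 2 mm. The wrist camera is an equidistant fisheye: a pixel r from the principal point sees the ray r / f radians off the axis. A picture is of the moment at which its call begins: read the wrist's pose just before it. calibration takes no time and is no camera call.
- close_job(): hands the job in; it is judged then, once.
The state is a dict: "time": time; "joint_positions": joint angles; "qd": joint speeds; "joint_torque": joint torques, N m; "position": TCP position; "tool_rot": TCP orientation; "ft_force": force on the tool from outside, world axes, zero at the start; "torque": the same for the moment, N m; "grip_width": opening from 0.0 (shut) to 1.0 (fully open); "grip_force": force on a finger pad.
Only numpy, scipy, OpenCV 4.12 (cv2) and the standard library are available. Lean on these libraries where they do the work, as an engineer would, in place of code of your own. Each camera call takes 0.05 s, during which the arm holds its last target. There are 200 camera calls.

TASK

Swing the lamp arm out of the way, well clear of the stack of chocolate moulds. Then peel off the empty top mould, which clings to the one below: lift it by the ear at its corner so that this corner comes up clearly (a few centimetres) while the opposite corner is still down on the stack, and only then take it right off. Finish while holding it by the ear, still and roughly level, open side up, over the middle of the drip grid with its underside about 20 cm above the worktop; do not put it down, and leave the other things on the worktop where they are.

Things in the scene. Friction and masses are not known exactly. Their poses are not given: they have to be found in the camera images.
- mould: Empty grey plastic mould, top of the stack: 160 (x) x 115 (y) x 22 mm tall, 65 g. Origin: centre of underside, 40 mm above the worktop when seated. A 7 mm deep step under it nests in the mould below with 2.5 mm play. It clings near each of its 4 corners with about 2 to 4 N until lifted about 6 mm there. An upright grip ear stands at its (-x,+y) corner; lifted there (about 5 to 8 N) it tips about the opposite corner
- ear (a point): Where to pinch the ear: an upright plate 8 mm thick, 36 mm long, 32 mm tall, standing out from the mould's corner along the diagonal from far_corner to near_corner (2.518 rad about z from the mould's x axis). It spans 10 to 42 mm above the mould's underside (20 mm above its rim); this point is 30 mm above the underside, 15 mm outward of the corner. It can pivot between the fingers
- near_corner (a point): The corner of the mould that carries the ear, at the height of its lower rim edge (7 mm above its underside)
- far_corner (a point): The mould's opposite (+x, -y) corner, same height (7 mm above its underside); the mould tips about it when peeled
- stack: Two moulds of the same size filled with chocolate, nested and clamped on a 185 x 140 x 10 mm steel plate that is fixed to the worktop; origin on the worktop under the middle, axes parallel to the seated top mould's. Upper rim 47 mm above the worktop
- boom (a joint): Lamp arm's swing about its upright post, rad, range -0.4 to 1.9, counter-clockwise from above is positive; about 0 the lamp head hangs over the stack, from 0.8 it is well clear. Stiff (about 0.12 N m), stays where it is left
- pin (a point): On the upright round black grip pin on top of the lamp head: 16 mm diameter, 55 mm tall, top at 272 mm above the worktop, this point on its axis at 252 mm. The white lamp head below it is 90 mm across, from 176 to 218 mm; it is 191 mm from the post's axis
- post (a point): The lamp post's axis at 205 mm above the worktop (hinge axis, vertical; post 22 mm thick, hub 34 mm thick up to 220 mm; foot 80 mm across); the lamp arm is a 16 mm square bar at 205 mm height from here to the lamp head
- grid: Fixed steel drip grid, a pan 200 mm (x) x 160 mm (y) x 18 mm tall with wires over it; origin under its centre on the worktop
- artichoke: Bystander: chocolate artichoke, about 95 mm tall, 92 mm across, on a short foot
- colour_jar: Bystander: small glass colour jar, 48 mm across, 60 mm tall
- bowl: Bystander: small steel bowl, 110 mm across, 55 mm tall
- palette_knife: Bystander: palette knife lying flat, origin at its middle underside
- cutter: Bystander: steel ring cutter, 64 mm across, 35 mm tall
Things that resemble listed ones, but are neither listed nor needed, are in the scene too. Leave any pink or red look-alike of the stack alone.

How it is judged:
On the way, in this order (a step that is already met when the one before it is completed fails the run):
1. the lamp is swung clear while the top mould is still seated (value of joint boom above 0.8 rad and distance of mould from where it was at the start of the episode below 0.008 m), for 0.2 s.
2. the ear's corner is lifted more than 20 mm while gripped by the ear, the opposite corner still down on the stack (within 9 mm) (value of joint boom above 0.8 rad and z of near_corner in the frame of stack above 0.067 m and z of far_corner in the frame of stack below 0.056 m and horizontal distance between far_corner and stack below 0.13 m and contact force between mould and the fingers above 0.5 N and distance between the grasp point and ear below 0.04 m), for 0.1 s.
At the end, for the whole second after the job is handed in: Lamp joint over 0.8 rad; mould held by the ear (grasp within 40 mm) by the gripper alone, touching neither stack nor grid, origin 140 to 320 mm above the worktop and within 60 mm of over the grid centre, far corner above 60 mm, under 0.6 rad from level, open side up, slower than 30 mm/s (value of joint boom above 0.8 rad and height (world z) of mould between 0.14 and 0.32 m and height (world z) of far_corner above 0.06 m and horizontal distance between mould and grid below 0.06 m and angle between mould's own z axis and vertical below 0.6 rad and contact force between mould and the fingers above 0.5 N and distance between the grasp point and ear below 0.04 m and contact force between mould and grid below 0.05 N and contact force between mould and stack below 0.05 N and linear speed of mould below 0.03 m/s); the arm keeps its last pose, push and grip.
It fails at once if a bystander is moved more than 40 mm (distance of any of artichoke, colour_jar, bowl, palette_knife, cutter from where it was at the start of the episode above 0.04 m).
It also fails if it takes over 64 s, if anything falls off the work surface, if the arm or the gripper's body presses on something with over 40 N, if the wrist force passes 120 N, or if a joint passes its speed limit or range.

## Working session

There is one attempt and no reset: what is moved stays moved. The work goes in short steps, Python scripts to look and compute and a tool call to move; the robot and the scene stay as the last step left them, time stands still between calls to the robot, and variables do not carry over. Pictures are saved under pics/ and viewed, at most 10 in all, crops included, and the job is handed in when it is done.

Besides the shell and the picture viewer there is one more tool, called in YAML: its name, and indented under it one key for each argument. send_rows: Moves the arm, as the interface text tells. Its arguments: {"type":"object","properties":{"xyz":{"type":"array"},"dr":{"type":"array"},"jaw":{"type":"number"},"grip_force":{"type":"number"}},"required":["xyz","dr"]}

```bash
mkdir -p pics; python3 - <<'E'
from bench import *
import cv2
s=get_state()
print({k:(s[k]) for k in ('time','position','tool_rot','grip_width')})
for n in ('scene','top'):
    im=get_image(n); cv2.imwrite(f'pics/{n}0.png',im[:,:,::-1]); print(n,calibration(n))
print(calibration('wrist'))
try: print(nose_length)
except Exception as e: print(e)
E
```

```text
{'time': 0.0, 'position': array([ 0.1861681 , -0.62222048,  0.2384343 ]), 'tool_rot': array([-3.10653263e+00, -4.54929896e-01,  6.01879044e-04]), 'grip_width': 0.9981792818869096}
scene {'vfov': 55.63584432710615, 'cx': 254.80370956231184, 'cy': 188.8497780125042, 'rvec': array([ 2.40969295,  0.82577298, -0.28723104]), 'tvec': array([-0.34961971, -0.19751942,  1.47417467])}
top {'vfov': 43.29040490527519, 'cx': 248.32699725469752, 'cy': 185.18562736092125, 'rvec': array([ 2.17700669, -2.16746394,  0.12854036]), 'tvec': array([-0.08661295,  0.51929771,  1.79739333])}
{'vfov': 65.70646984690485, 'cx': 257.52156949591614, 'cy': 188.7002470113299, 'hand_eye': array([[-2.71677746e-05, -9.69050928e-01, -2.46860887e-01,
         6.82223336e-02],
       [ 9.99999976e-01,  2.77831017e-05, -2.19115370e-04,
        -7.33050293e-05],
       [ 2.19192514e-04, -2.46860887e-01,  9.69050904e-01,
        -1.45668658e-01],
       [ 0.00000000e+00,  0.00000000e+00,  0.00000000e+00,
         1.00000000e+00]])}
0.017
```

View pics/top0.png

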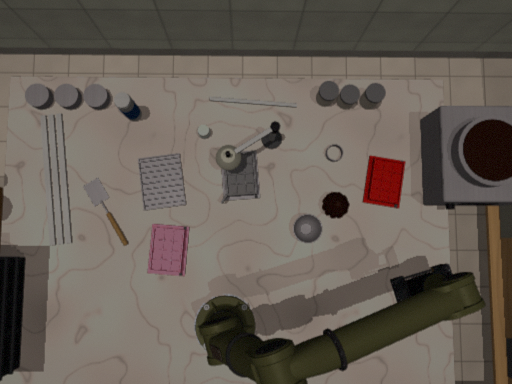

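View pics/scene0.png

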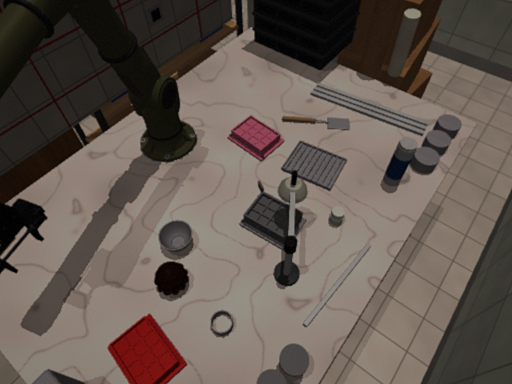

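The top view shows the grid near (162,181), the stack near (240,177), the lamp head with pin near (228,155) and the post near (275,127). The scene view shows the ear near (261,186). I'll enlarge both around the stack.

```bash
cat > h.py <<'E'
from bench import *
import cv2, numpy as np
from scipy.spatial.transform import Rotation as R
def cam(n):
    c=calibration(n); f=192/np.tan(np.radians(c['vfov'])/2)
    return f,c['cx'],c['cy'],R.from_rotvec(c['rvec']).as_matrix(),np.array(c['tvec'])
def ray(n,u,v):
    f,cx,cy,M,t=cam(n); return -M.T@t, M.T@np.array([(u-cx)/f,(v-cy)/f,1])
def plane(n,u,v,z):
    o,d=ray(n,u,v); return o+d*(z-o[2])/d[2]
def proj(n,p):
    f,cx,cy,M,t=cam(n); q=M@np.asarray(p)+t; return np.array([cx+f*q[0]/q[2],cy+f*q[1]/q[2]])
def tri(a,b):  # two (name,u,v)
    A=np.zeros((3,3));B=np.zeros(3)
    for n,u,v in (a,b):
        o,d=ray(n,u,v); d/=np.linalg.norm(d); P=np.eye(3)-np.outer(d,d); A+=P;B+=P@o
    return np.linalg.solve(A,B)
def wristpose(s): return R.from_rotvec(s['tool_rot']).as_matrix(), np.array(s['position'])
def wray(s,u,v):
    c=calibration('wrist'); f=192/np.tan(np.radians(c['vfov'])/2); H=np.array(c['hand_eye'])
    x,y=u-c['cx'],v-c['cy']; r=np.hypot(x,y); th=r/f
    d=np.array([np.sin(th)*x/r,np.sin(th)*y/r,np.cos(th)]); M,p=wristpose(s)
    return M@H[:3,3]+p, M@H[:3,:3]@d
def wplane(s,u,v,z):
    o,d=wray(s,u,v); return o+d*(z-o[2])/d[2]
E
python3 - <<'E'
from h import *
a=cv2.imread('pics/top0.png')[110:215,130:290]; b=cv2.imread('pics/scene0.png')[130:290,230:350]
a=cv2.resize(a,None,fx=5,fy=5,interpolation=cv2.INTER_CUBIC); a=cv2.convertScaleAbs(a,alpha=1.6,beta=10); cv2.imwrite('pics/t1.png',a)
b=cv2.resize(b,None,fx=3.7,fy=3.7,interpolation=cv2.INTER_CUBIC); b=cv2.convertScaleAbs(b,alpha=1.8,beta=10); cv2.imwrite('pics/s1.png',b)
E
```

```text
(no output)
```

View pics/t1.png

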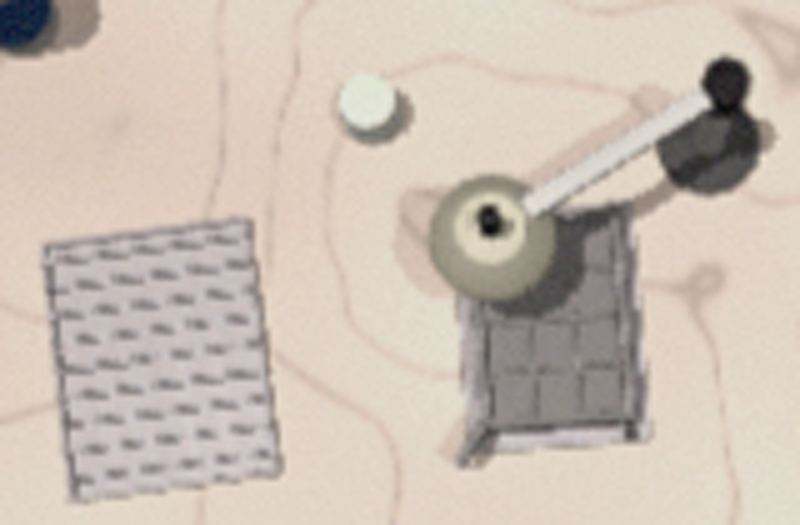

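View pics/s1.png

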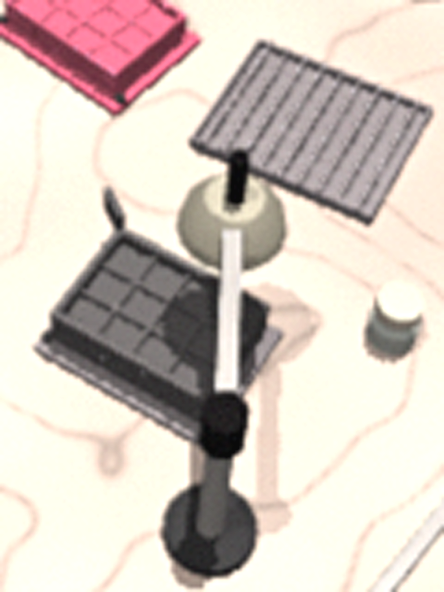

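The crops show the pin top at full-image top (228,153) / scene (295,172), the hub at top (275,127), and the ear running from top (223,202.5) to (228,197). The ear is at the lower left of the stack, which is mould -x,+y, so the mould yaw is small. The grid corners are clear in the top crop.

```bash
python3 - <<'E'
from h import *
T=lambda x,y:(130+x/5,110+y/5); S=lambda x,y:(230+x/3.7,130+y/3.7)
print('pin top',plane('top',*T(488,213),.272),plane('scene',*S(240,155),.272),tri(('top',*T(488,213)),('scene',*S(240,157))))
print('hub',plane('top',*T(726,83),.22),plane('scene',*S(223,402),.22))
g=[plane('top',*T(*p),.018)[:2] for p in ((45,245),(250,220),(280,472),(75,500))]
print('grid',g,np.mean(g,0))
gg=[plane('scene',*S(*p),.018)[:2] for p in ((262,42),(430,112),(370,220),(192,142))]; print(np.mean(gg,0))
print('ear top outer/inner',plane('top',*T(465,463),.082),plane('top',*T(492,432),.082),'scene',plane('scene',*S(107,190),.082))
c=[plane('top',*T(*p),.062)[:2] for p in ((487,432),(632,432))]; print('rim corners low',c)
print('plate right edge',plane('top',*T(630,205),.01),plane('top',*T(650,440),.01),plane('top',*T(455,442),.01))
M,p=wristpose(get_state()); print(M,p)
E
```

```text
pin top [ 0.60103447 -0.01293326  0.272     ] [ 0.60422905 -0.01297493  0.272     ] [ 0.60271918 -0.01207678  0.26721038]
hub [ 0.70119783 -0.17328494  0.22      ] [ 0.70130868 -0.16893927  0.22      ]
grid [array([0.61889352, 0.33205054]), array([0.63907011, 0.17662428]), array([0.44667812, 0.15042089]), array([0.42486846, 0.30415016])] [0.53237755 0.24081147]
[0.54337776 0.23714222]
ear top outer/inner [0.44961983 0.00837782 0.082     ] [ 0.47238434 -0.01111253  0.082     ] scene [0.45642072 0.01012325 0.082     ]
rim corners low [array([ 0.47403244, -0.00683025]), array([ 0.47454172, -0.11392202])]
plate right edge [ 0.65380811 -0.11351812  0.01      ] [ 0.47285018 -0.12910188  0.01      ] [0.4706283  0.01904503 0.01      ]
[[ 9.57994717e-01  2.86785220e-01 -5.99272890e-04]
 [ 2.86785825e-01 -9.57993365e-01  1.61364724e-03]
 [-1.11329275e-04 -1.71772850e-03 -9.99998519e-01]] [ 0.18618811 -0.62226793  0.23858162]
```

send_rows:
  xyz:
    - [30, -24, -40]
    - [60, -48, -75]
    - [95, -77, -75]
    - [130, -105, -75]
    - [165, -134, -75]
    - [200, -162, -75]
    - [235, -190, -75]
    - [270, -219, -75]
    - [305, -247, -75]
    - [340, -276, -75]
  dr:
    - [0, 0, 0]
    - [0, 0, 0]
    - [0, 0, 0]
    - [0, 0, 0]
    - [0, 0, 0]
    - [0, 0, 0]
    - [0, 0, 0]
    - [0, 0, 0]
    - [0, 0, 0]
    - [0, 0, 0]
  jaw: 87

```text
time: 0.93
position: [0.4073, -0.2977, 0.3143]
tool_rot: [3.108, 0.455, -0.001]
ft_force: [0.6, -1.2, -0.1]
grip_width: 0.996
grip_force: 0.0
```

send_rows:
  xyz:
    - [34, -28, 0]
    - [68, -55, 0]
    - [100, -82, 0]
    - [134, -109, 0]
    - [167, -136, 0]
    - [200, -163, 0]
    - [234, -189, 0]
    - [234, -189, 0]
    - [234, -189, 0]
    - [234, -189, 0]
  dr:
    - [0, 0, 0]
    - [0, 0, 0]
    - [0, 0, 0]
    - [0, 0, 0]
    - [0, 0, 0]
    - [0, 0, 0]
    - [0, 0, 0]
    - [0, 0, 0]
    - [0, 0, 0]
    - [0, 0, 0]

```text
time: 1.77
position: [0.5765, -0.0513, 0.3138]
tool_rot: [-3.108, -0.457, 0.002]
ft_force: [-0.7, -1.0, -1.0]
grip_width: 1.003
grip_force: 0.0
```

```bash
python3 - <<'E'
from h import *
s=get_state(); im=get_image('wrist'); cv2.imwrite('pics/w1.png',im[:,:,::-1]); print(s['position'],s['tool_rot'],s['qd'].round(2))
M,p=wristpose(s); print(M.T@(np.array([.602,-.0125,.25])-p))
E
```

```text
[ 0.57645101 -0.05134524  0.3138087 ] [-3.10799835e+00 -4.57463158e-01  2.43703251e-03] [ 0.03 -0.02  0.03  0.01  0.01  0.    0.  ]
[ 0.03575506 -0.02981506  0.06376434]
```

View pics/w1.png

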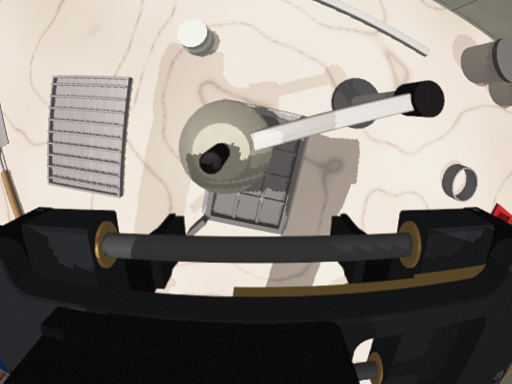

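The wrist view shows the pin standing on the lamp head, with its top near (210,160). The hub is near (428,100), the mould's ear near (203,222) and the grid at the left.

```bash
python3 - <<'E'
from h import *
s=get_state(); M,p=wristpose(s)
q=wplane(s,209,159,.272); print('pin',q, M.T@(np.array([*q[:2],.25])-p))
print('hub',wplane(s,428,98,.22)); print('ear out',wplane(s,190,232,.082),wplane(s,206,217,.082))
E
```

```text
pin [ 0.60562914 -0.01144494  0.272     ] [ 0.04017362 -0.03129351  0.06385345]
hub [ 0.7061885  -0.17249223  0.22      ]
ear out [0.46218367 0.0116696  0.082     ] [ 0.49079983 -0.00501656  0.082     ]
```

send_rows:
  xyz:
    - [20, -15, 0]
    - [38, -31, 0]
    - [38, -31, 0]
    - [38, -31, 20]
    - [38, -31, 45]
    - [38, -31, 63]
    - [38, -31, 63]
    - [38, -31, 63]
    - [38, -31, 63]
    - [38, -31, 63]
  dr:
    - [0, 0, 0]
    - [0, 0, 0]
    - [0, 0, 0]
    - [0, 0, 0]
    - [0, 0, 0]
    - [0, 0, 0]
    - [0, 0, 0]
    - [0, 0, 0]
    - [0, 0, 0]
    - [0, 0, 0]

```text
time: 2.65
position: [0.6049, -0.0116, 0.2533]
tool_rot: [3.108, 0.453, 0.004]
ft_force: [0.5, -0.9, 0.7]
grip_width: 0.999
grip_force: 0.0
```

send_rows:
  xyz:
    - [0, 0, 0]
    - [0, 0, 0]
    - [0, 0, 0]
    - [0, 0, 0]
    - [0, 0, 0]
    - [0, 0, 0]
    - [0, 0, 0]
    - [0, 0, 0]
    - [0, 0, 0]
    - [0, 0, 0]
  dr:
    - [0, 0, 0]
    - [0, 0, 0]
    - [0, 0, 0]
    - [0, 0, 0]
    - [0, 0, 0]
    - [0, 0, 0]
    - [0, 0, 0]
    - [0, 0, 0]
    - [0, 0, 0]
    - [0, 0, 0]
  jaw: 0
  grip_force: 12

```text
time: 3.48
position: [0.6042, -0.0109, 0.2515]
tool_rot: [3.108, 0.455, -0.0]
ft_force: [0.5, 0.4, -0.6]
grip_width: 0.329
grip_force: 0.0
```

send_rows:
  xyz:
    - [0, 0, 0]
    - [0, 0, 0]
    - [0, 0, 0]
    - [0, 0, 0]
    - [0, 0, 0]
    - [0, 0, 0]
    - [0, 0, 0]
    - [0, 0, 0]
    - [0, 0, 0]
    - [0, 0, 0]
  dr:
    - [0, 0, 0]
    - [0, 0, 0]
    - [0, 0, 0]
    - [0, 0, 0]
    - [0, 0, 0]
    - [0, 0, 0]
    - [0, 0, 0]
    - [0, 0, 0]
    - [0, 0, 0]
    - [0, 0, 0]

```text
time: 4.32
position: [0.6042, -0.011, 0.2515]
tool_rot: [3.108, 0.455, -0.0]
ft_force: [0.1, -0.3, -0.5]
grip_width: 0.176
grip_force: 12.0
```

```bash
python3 - <<'E'
from h import *
s=get_state(); M,p=wristpose(s)
c=np.array([.703,-.172]); a0=np.arctan2(*(p[:2]-c)[::-1]); r0=np.hypot(*(p[:2]-c)); print(p,a0,r0,s['grip_force'])
c=p[:2]-.191*np.array([np.cos(a0),np.sin(a0)])
for lo in (0,.7):
  b=c+.191*np.array([np.cos(a0+lo),np.sin(a0+lo)])
  print([(M.T@np.array([*(c+.191*np.array([np.cos(a0+lo+k*.07),np.sin(a0+lo+k*.07)])-b),0])*1000).round().astype(int)[:2].tolist() for k in range(1,11)])
E
```

```text
[ 0.60421096 -0.01097105  0.25148258] 2.1210731749830316 0.18891690123590815 12.017029712442309
[[-13, 4], [-25, 9], [-37, 14], [-49, 21], [-60, 28], [-71, 36], [-81, 45], [-91, 54], [-99, 64], [-107, 75]]
[[-7, 11], [-14, 23], [-19, 35], [-24, 47], [-28, 60], [-31, 73], [-33, 87], [-34, 100], [-35, 113], [-34, 127]]
```

send_rows:
  xyz:
    - [-13, 4, 0]
    - [-25, 9, 0]
    - [-37, 14, 0]
    - [-49, 21, 0]
    - [-60, 28, 0]
    - [-71, 36, 0]
    - [-81, 45, 0]
    - [-91, 54, 0]
    - [-99, 64, 0]
    - [-107, 75, 0]
  dr:
    - [0, 0, 0]
    - [0, 0, 0]
    - [0, 0, 0]
    - [0, 0, 0]
    - [0, 0, 0]
    - [0, 0, 0]
    - [0, 0, 0]
    - [0, 0, 0]
    - [0, 0, 0]
    - [0, 0, 0]

```text
time: 5.15
position: [0.5211, -0.1129, 0.2514]
tool_rot: [-3.107, -0.456, 0.004]
ft_force: [-2.5, 2.0, 1.5]
grip_width: 0.182
grip_force: 12.0
```

send_rows:
  xyz:
    - [-7, 11, 0]
    - [-14, 23, 0]
    - [-19, 35, 0]
    - [-24, 47, 0]
    - [-28, 60, 0]
    - [-31, 73, 0]
    - [-33, 87, 0]
    - [-34, 100, 0]
    - [-35, 113, 0]
    - [-34, 127, 0]
  dr:
    - [0, 0, 0]
    - [0, 0, 0]
    - [0, 0, 0]
    - [0, 0, 0]
    - [0, 0, 0]
    - [0, 0, 0]
    - [0, 0, 0]
    - [0, 0, 0]
    - [0, 0, 0]
    - [0, 0, 0]

```text
time: 5.98
position: [0.5276, -0.2462, 0.2516]
tool_rot: [3.108, 0.455, 0.001]
ft_force: [-1.4, 1.1, 0.9]
grip_width: 0.177
grip_force: 12.0
```

send_rows:
  xyz:
    - [0, 0, 0]
    - [0, 0, 0]
    - [0, 0, 0]
    - [0, 0, 0]
    - [0, 0, 0]
    - [0, 0, 0]
    - [0, 0, 0]
    - [0, 0, 0]
    - [0, 0, 0]
    - [0, 0, 0]
  dr:
    - [0, 0, 0]
    - [0, 0, 0]
    - [0, 0, 0]
    - [0, 0, 0]
    - [0, 0, 0]
    - [0, 0, 0]
    - [0, 0, 0]
    - [0, 0, 0]
    - [0, 0, 0]
    - [0, 0, 0]
  jaw: 60

```text
time: 6.82
position: [0.527, -0.2448, 0.2516]
tool_rot: [3.108, 0.455, 0.0]
ft_force: [-0.9, -0.4, -0.2]
grip_width: 0.684
grip_force: 0.0
```

send_rows:
  xyz:
    - [0, 0, -35]
    - [0, 0, -65]
    - [0, -20, -70]
    - [0, -50, -70]
    - [2, -85, -70]
    - [4, -120, -70]
    - [5, -155, -60]
    - [6, -190, -40]
    - [6, -225, -20]
    - [6, -254, 0]
  dr:
    - [0, 0, 0]
    - [0, 0, 0]
    - [0, 0, 0.1]
    - [0, 0, 0.22]
    - [0, 0, 0.34]
    - [0, 0, 0.46]
    - [0, 0, 0.58]
    - [0, 0, 0.7]
    - [0, 0, 0.8]
    - [0, 0, 0.84]

```text
time: 7.65
position: [0.4592, 0.0028, 0.2511]
tool_rot: [3.022, -0.856, 0.002]
ft_force: [-0.3, 0.5, 0.3]
grip_width: 0.692
grip_force: 0.0
```

send_rows:
  xyz:
    - [0, 0, 0]
    - [0, 0, 0]
    - [0, 0, 0]
    - [0, 0, 0]
    - [0, 0, 0]
    - [0, 0, 0]
    - [0, 0, 0]
    - [0, 0, 0]
    - [0, 0, 0]
    - [0, 0, 0]
  dr:
    - [0, 0, 0]
    - [0, 0, 0]
    - [0, 0, 0]
    - [0, 0, 0]
    - [0, 0, 0]
    - [0, 0, 0]
    - [0, 0, 0]
    - [0, 0, 0]
    - [0, 0, 0]
    - [0, 0, 0]

```text
time: 8.48
position: [0.46, 0.0001, 0.2515]
tool_rot: [3.024, -0.852, -0.0]
ft_force: [0.6, -1.0, -0.2]
grip_width: 0.692
grip_force: 0.0
```

```bash
python3 - <<'E'
from h import *
s=get_state(); im=get_image('wrist'); top=get_image('top'); print(s['position'],s['tool_rot'],s['time'])
a=cv2.resize(top[100:220,120:340],(512,280)); 
cv2.imwrite('pics/w2.png',np.vstack([cv2.convertScaleAbs(im,alpha=1.3),a])[:,:,::-1][:600])
cv2.imwrite('pics/top2.png',top[:,:,::-1])
E
```

```text
[4.59981104e-01 8.91615654e-05 2.51485085e-01] [ 3.02377220e+00 -8.52142898e-01 -1.16196698e-04] 8.4833
```

View pics/w2.png

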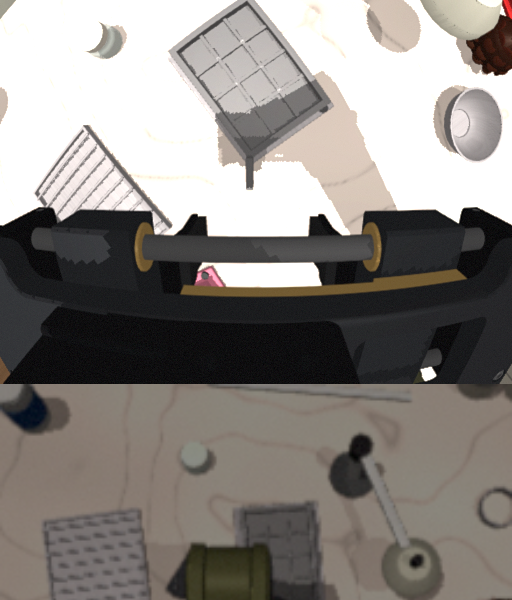

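The wrist view shows the ear upright from (249,158) at the corner to (250,187) at its outer end. The mould is free and the lamp is well clear, with its head at lower right in the top view.

```bash
python3 - <<'E'
from h import *
s=get_state(); M,p=wristpose(s); print(M.round(3))
for u,v,z in ((249,158,.082),(250,186,.082),(250,188,.05),(330,105,.062),(248,153,.062),(170,50,.062),(248,0,.062)):
  q=wplane(s,u,v,z); print((u,v),q.round(4),(M.T@(q-p)*1000).round(1))
g=[wplane(s,u,v,.018)[:2] for u,v in((87,127),(37,193),(170,225))]; print('grid',g,(g[1]+g[2])/2)
E
```

```text
[[ 0.853 -0.522 -0.   ]
 [-0.522 -0.853 -0.   ]
 [ 0.     0.    -1.   ]]
(249, 158) [ 0.4834 -0.0024  0.082 ] [ 21.3 -10.1 169.5]
(250, 186) [0.4566 0.0129 0.082 ] [ -9.5  -9.2 169.5]
(250, 188) [0.4483 0.0191 0.05  ] [-19.9 -10.  201.5]
(330, 105) [ 0.4861 -0.1111  0.062 ] [ 80.4  81.3 189.5]
(248, 153) [ 0.4867 -0.0024  0.062 ] [ 24.1 -11.8 189.5]
(170, 50) [0.6377 0.0101 0.062 ] [ 146.4 -101.2  189.5]
(248, 0) [ 0.6399 -0.0961  0.062 ] [203.7 -11.8 189.5]
grid [array([0.6396708, 0.1756976]), array([0.61775828, 0.32732305]), array([0.45517916, 0.14876773])] [0.53646872 0.23804539]
```

send_rows:
  xyz:
    - [0, -10, 20]
    - [0, -10, 50]
    - [0, -10, 80]
    - [0, -10, 110]
    - [0, -10, 135]
    - [0, -10, 155]
    - [0, -10, 170]
    - [0, -10, 180]
    - [0, -10, 180]
    - [0, -10, 180]
  dr:
    - [0, 0, 0]
    - [0, 0, 0]
    - [0, 0, 0]
    - [0, 0, 0]
    - [0, 0, 0]
    - [0, 0, 0]
    - [0, 0, 0]
    - [0, 0, 0]
    - [0, 0, 0]
    - [0, 0, 0]
  jaw: 50

```text
time: 9.42
position: [0.4652, 0.0088, 0.0716]
tool_rot: [-3.024, 0.852, 0.001]
ft_force: [-0.2, -0.1, -0.4]
grip_width: 0.574
grip_force: 0.0
```

```bash
python3 - <<'E'
from h import *
s=get_state(); im=get_image('wrist'); sc=get_image('scene'); print(s['position'],s['ft_force'])
a=cv2.resize(sc[150:250,210:338],(512,400),interpolation=cv2.INTER_CUBIC)
cv2.imwrite('pics/w3.png',cv2.convertScaleAbs(np.vstack([im[60:260],a]),alpha=1.6)[:,:,::-1])
E
```

```text
[0.4652415  0.0088425  0.07160524] [-0.20105811 -0.08997753 -0.38205195]
```

View pics/w3.png

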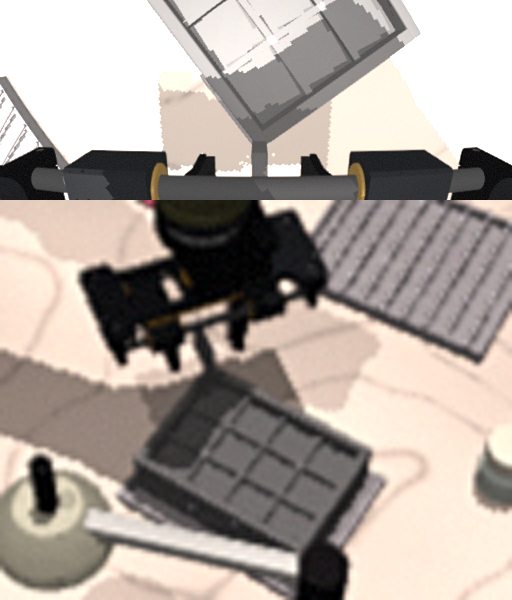

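The ear is centred between the open fingers (wrist about (260,158)), so I'll close.

send_rows:
  xyz:
    - [0, 0, 0]
    - [0, 0, 0]
    - [0, 0, 0]
    - [0, 0, 0]
    - [0, 0, 0]
    - [0, 0, 0]
    - [0, 0, 0]
    - [0, 0, 0]
    - [0, 0, 0]
    - [0, 0, 0]
  dr:
    - [0, 0, 0]
    - [0, 0, 0]
    - [0, 0, 0]
    - [0, 0, 0]
    - [0, 0, 0]
    - [0, 0, 0]
    - [0, 0, 0]
    - [0, 0, 0]
    - [0, 0, 0]
    - [0, 0, 0]
  jaw: 0
  grip_force: 45

```text
time: 10.35
position: [0.4652, 0.0086, 0.0715]
tool_rot: [3.024, -0.852, 0.0]
ft_force: [0.7, -0.9, -0.2]
grip_width: 0.087
grip_force: 45.0
```

send_rows:
  xyz:
    - [0, 0, 0]
    - [0, 0, 0]
    - [0, 0, 0]
    - [0, 0, 0]
    - [0, 0, 0]
    - [0, 0, 0]
    - [0, 0, 0]
    - [0, 0, 0]
    - [0, 0, 0]
    - [0, 0, 0]
  dr:
    - [0, 0, 0]
    - [0, 0, 0]
    - [0, 0, 0]
    - [0, 0, 0]
    - [0, 0, 0]
    - [0, 0, 0]
    - [0, 0, 0]
    - [0, 0, 0]
    - [0, 0, 0]
    - [0, 0, 0]

```text
time: 11.18
position: [0.4652, 0.0087, 0.0715]
tool_rot: [3.024, -0.852, 0.0]
ft_force: [0.1, -1.5, -0.5]
grip_width: 0.09
grip_force: 45.0
```

Gripped at about 8 mm. Next is a peel arc about the far corner, with the tool rotating along.

send_rows:
  xyz:
    - [0, 0, -3]
    - [1, 0, -6]
    - [1, 0, -10]
    - [1, 0, -13]
    - [2, 0, -17]
    - [3, 0, -21]
    - [4, 0, -25]
    - [5, 0, -29]
    - [6, 0, -32]
    - [6, 0, -32]
  dr:
    - [0, -0.015, 0]
    - [0, -0.03, 0]
    - [0, -0.047, 0]
    - [0, -0.062, 0]
    - [0, -0.08, 0]
    - [0, -0.1, 0]
    - [0, -0.12, 0]
    - [0, -0.137, 0]
    - [0, -0.15, 0]
    - [0, -0.15, 0]

```text
time: 12.02
position: [0.4714, 0.0052, 0.104]
tool_rot: [-2.976, 0.84, 0.223]
ft_force: [-0.0, -0.2, 0.5]
grip_width: 0.091
grip_force: 45.0
```

```bash
python3 - <<'E'
from h import *
s=get_state(); im=get_image('wrist'); sc=get_image('scene'); print(s['position'],s['tool_rot'],s['ft_force'],s['torque'],s['grip_width'])
a=cv2.resize(sc[150:250,210:338],(512,400),interpolation=cv2.INTER_CUBIC)
cv2.imwrite('pics/w4.png',cv2.convertScaleAbs(np.vstack([im[60:260],a]),alpha=1.6)[:,:,::-1])
E
```

```text
[0.47135029 0.00520738 0.10403264] [-2.97588631  0.83954133  0.22316509] [-0.01880041 -0.17864865  0.46582695] [ 0.05015529 -0.19959751  0.06228547] 0.09072216572229294
```

View pics/w4.png

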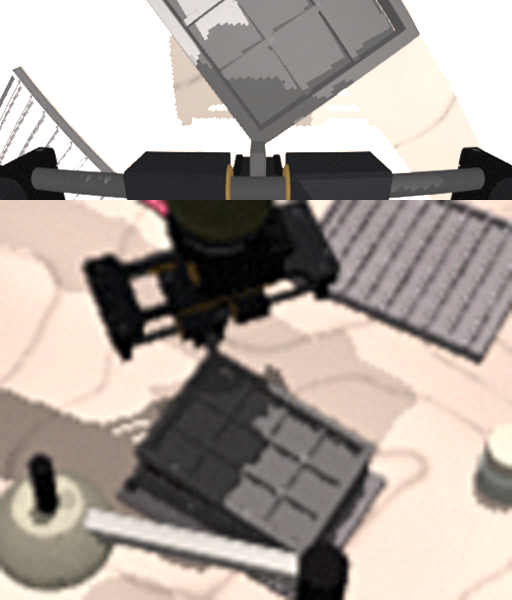

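The ear's corner is up by about 3 cm and the opposite corner still rests on the stack. I'll continue the arc a little further.

send_rows:
  xyz:
    - [0, 0, 0]
    - [0, 0, 0]
    - [1, 0, -6]
    - [1, 0, -10]
    - [2, 0, -17]
    - [3, 0, -21]
    - [4, 0, -25]
    - [5, 0, -29]
    - [6, 0, -32]
    - [6, 0, -32]
  dr:
    - [0, 0, 0]
    - [0, 0, 0]
    - [0, -0.03, 0]
    - [0, -0.047, 0]
    - [0, -0.08, 0]
    - [0, -0.1, 0]
    - [0, -0.12, 0]
    - [0, -0.137, 0]
    - [0, -0.15, 0]
    - [0, -0.15, 0]

```text
time: 12.95
position: [0.4801, -0.0007, 0.1344]
tool_rot: [-2.914, 0.823, 0.441]
ft_force: [0.0, -0.2, -0.8]
grip_width: 0.086
grip_force: 45.0
```

```bash
python3 - <<'E'
from h import *
s=get_state(); M,p=wristpose(s); print(p,M.round(3),s['ft_force'],s['torque'])
print(M.T@np.array([0,0,.12]))
E
```

```text
[ 0.48009908 -0.00065485  0.13439521] [[ 0.814 -0.523 -0.252]
 [-0.5   -0.852  0.155]
 [-0.296 -0.    -0.955]] [ 0.00935574 -0.2168347  -0.76084693] [-0.09061515 -0.27508057 -0.01750891]
[-3.54712637e-02 -1.62905272e-05 -1.14637643e-01]
```

send_rows:
  xyz:
    - [-2, 0, -5]
    - [-4, 0, -12]
    - [-7, 0, -22]
    - [-11, 0, -35]
    - [-16, 0, -50]
    - [-21, 0, -67]
    - [-26, 0, -84]
    - [-31, 0, -99]
    - [-34, 0, -110]
    - [-36, 0, -115]
  dr:
    - [0, 0, 0]
    - [0, 0, 0]
    - [0, 0, 0]
    - [0, 0, 0]
    - [0, 0.03, 0]
    - [0, 0.09, 0]
    - [0, 0.15, 0]
    - [0, 0.21, 0]
    - [0, 0.26, 0]
    - [0, 0.3, 0]

```text
time: 13.78
position: [0.4796, 0.0011, 0.2579]
tool_rot: [3.023, -0.85, 0.011]
ft_force: [0.6, 1.3, -0.6]
grip_width: 0.088
grip_force: 45.0
```

```bash
python3 - <<'E'
from h import *
s=get_state(); im=get_image('wrist'); sc=get_image('scene'); M,p=wristpose(s); print(p,M.round(3),s['ft_force'],s['torque'],s['grip_width'])
a=cv2.resize(sc[110:260,190:382],(512,400),interpolation=cv2.INTER_CUBIC)
cv2.imwrite('pics/w5.png',cv2.convertScaleAbs(np.vstack([im[60:260],a]),alpha=1.6)[:,:,::-1])
E
```

```text
[0.47960821 0.00111969 0.25792735] [[ 0.854 -0.521  0.006]
 [-0.521 -0.854 -0.003]
 [ 0.007 -0.001 -1.   ]] [ 0.56435715  1.26145867 -0.5931352 ] [0.15972963 0.06682256 0.01501634] 0.08791781726832719
```

View pics/w5.png

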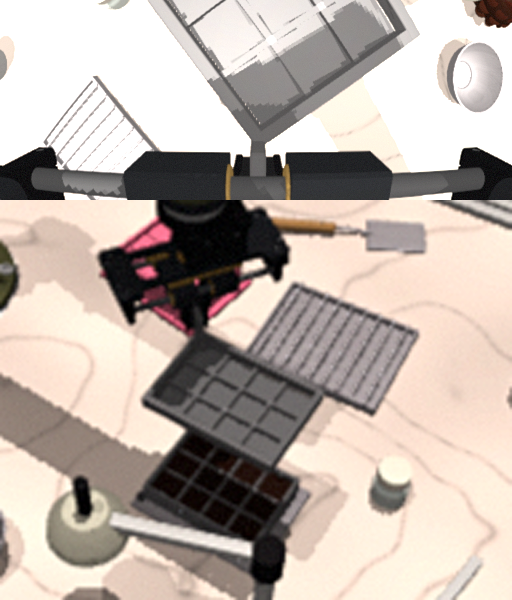

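The mould hangs level and is clear of the stack. I'll carry it to the grid gently.

send_rows:
  xyz:
    - [-2, -3, 0]
    - [-8, -10, 0]
    - [-17, -21, 0]
    - [-28, -34, 0]
    - [-40, -49, 0]
    - [-53, -65, 2]
    - [-66, -82, 5]
    - [-80, -99, 8]
    - [-94, -116, 11]
    - [-108, -133, 14]
  dr:
    - [0, 0, 0]
    - [0, 0, 0]
    - [0, 0, 0]
    - [0, 0, 0]
    - [0, 0, 0]
    - [0, 0, 0]
    - [0, 0, 0]
    - [0, 0, 0]
    - [0, 0, 0]
    - [0, 0, 0]

```text
time: 14.72
position: [0.4557, 0.1716, 0.2399]
tool_rot: [-3.024, 0.852, 0.004]
ft_force: [0.5, 0.8, -0.4]
grip_width: 0.087
grip_force: 45.0
```

send_rows:
  xyz:
    - [-14, -17, 2]
    - [-27, -33, 4]
    - [-40, -49, 6]
    - [-51, -63, 8]
    - [-61, -76, 9]
    - [-69, -86, 10]
    - [-75, -93, 11]
    - [-79, -98, 11]
    - [-81, -100, 11]
    - [-81, -100, 11]
  dr:
    - [0, 0, 0]
    - [0, 0, 0]
    - [0, 0, 0]
    - [0, 0, 0]
    - [0, 0, 0]
    - [0, 0, 0]
    - [0, 0, 0]
    - [0, 0, 0]
    - [0, 0, 0]
    - [0, 0, 0]

```text
time: 15.55
position: [0.4461, 0.2604, 0.2193]
tool_rot: [3.006, -0.846, -0.028]
ft_force: [0.7, -1.7, -1.0]
grip_width: 0.088
grip_force: 45.0
```

send_rows:
  xyz:
    - [0, 0, 0]
    - [0, 0, 0]
    - [0, 0, 0]
    - [0, 0, 0]
    - [0, 0, 0]
    - [0, 0, 0]
    - [0, 0, 0]
    - [0, 0, 0]
    - [0, 0, 0]
    - [0, 0, 0]
  dr:
    - [0, 0, 0]
    - [0, 0, 0]
    - [0, 0, 0]
    - [0, 0, 0]
    - [0, 0, 0]
    - [0, 0, 0]
    - [0, 0, 0]
    - [0, 0, 0]
    - [0, 0, 0]
    - [0, 0, 0]

```text
time: 16.38
position: [0.4468, 0.2597, 0.221]
tool_rot: [3.008, -0.848, -0.024]
ft_force: [-0.4, 0.2, 0.2]
grip_width: 0.09
grip_force: 45.0
```

```bash
python3 - <<'E'
from h import *
s=get_state(); im=get_image('top'); sc=get_image('scene'); M,p=wristpose(s); print(p,M.round(3),s['grip_width'],(p+M@[.1135,0,0]))
a=cv2.resize(sc[70:270,180:436],(512,400),interpolation=cv2.INTER_CUBIC);b=cv2.resize(im[110:230,90:397],(512,200))
cv2.imwrite('pics/w6.png',cv2.convertScaleAbs(np.vstack([b,a]),alpha=1.6)[:,:,::-1])
E
```

```text
[0.44684639 0.25971703 0.22096806] [[ 0.853 -0.522 -0.019]
 [-0.522 -0.853 -0.011]
 [-0.01   0.019 -1.   ]] 0.08950090917645177 [0.54364565 0.20046516 0.2197975 ]
```

View pics/w6.png

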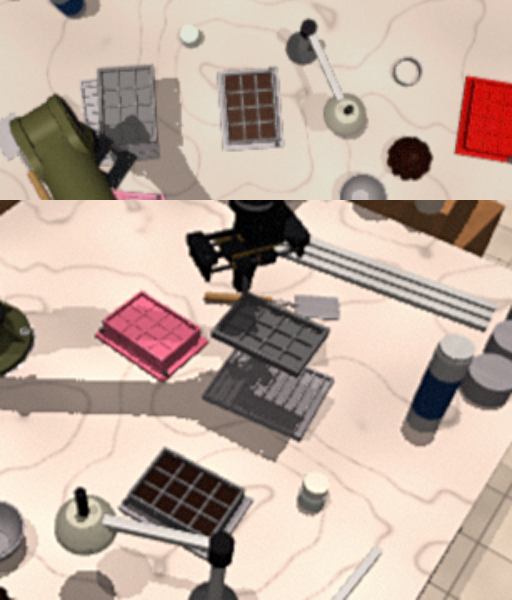

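The mould is level but about 39 mm short in y. A joint limit is the likely cause, so I'll check the joints.

```bash
python3 - <<'E'
from h import *
s=get_state(); print(s['joint_positions'].round(3)); M,p=wristpose(s)
a=0.4; Rz=R.from_euler('z',a).as_matrix()
for a in (-.4,.4):
  d=R.from_euler('z',a).as_matrix()@M[:,0]; d[2]=0; t=np.array([.537,.239,.231])-.1135*d; print(a,M.T@(t-p)*1000,t)
E
```

```text
[-0.674  0.064  0.101  1.791 -0.008  1.309 -2.691]
-0.4 [-16.694281   -73.2256126  -11.31259695] [0.47086805 0.33123584 0.231     ]
0.4 [-16.694281    15.15084147  -9.58780932] [0.42475948 0.25582118 0.231     ]
```

send_rows:
  xyz:
    - [0, 0, 0]
    - [-1, 1, -1]
    - [-2, 2, -2]
    - [-4, 4, -4]
    - [-7, 6, -5]
    - [-10, 9, -7]
    - [-13, 12, -8]
    - [-15, 14, -9]
    - [-17, 15, -10]
    - [-17, 15, -10]
  dr:
    - [0, 0, -0.02]
    - [0, 0, -0.05]
    - [0, 0, -0.1]
    - [0, 0, -0.16]
    - [0, 0, -0.22]
    - [0, 0, -0.28]
    - [0, 0, -0.33]
    - [0, 0, -0.37]
    - [0, 0, -0.39]
    - [0, 0, -0.4]

```text
time: 17.32
position: [0.4242, 0.2564, 0.2316]
tool_rot: [3.121, -0.23, -0.028]
ft_force: [0.3, -0.3, -1.0]
grip_width: 0.086
grip_force: 45.0
```

send_rows:
  xyz:
    - [0, 0, 0]
    - [0, 0, 0]
    - [0, 0, 0]
    - [0, 0, 0]
    - [0, 0, 0]
    - [0, 0, 0]
    - [0, 0, 0]
    - [0, 0, 0]
    - [0, 0, 0]
    - [0, 0, 0]
  dr:
    - [0, 0, 0]
    - [0, 0, 0]
    - [0, 0, 0]
    - [0, 0, 0]
    - [0, 0, 0]
    - [0, 0, 0]
    - [0, 0, 0]
    - [0, 0, 0]
    - [0, 0, 0]
    - [0, 0, 0]

```text
time: 18.15
position: [0.4246, 0.2562, 0.2314]
tool_rot: [3.12, -0.232, -0.028]
ft_force: [-0.6, 0.5, -0.9]
grip_width: 0.085
grip_force: 45.0
```

```bash
python3 - <<'E'
from h import *
s=get_state(); M,p=wristpose(s); print(s['joint_positions'].round(3),np.abs(s['qd']).max(),p,M[:,2].round(3),s['grip_width'],s['grip_force'],(p+M@[.1135,0,0]))
E
```

```text
[-6.760e-01  1.400e-02  8.100e-02  1.822e+00 -2.000e-03  1.328e+00
 -2.313e+00] 0.0018380217616436375 [0.42459281 0.25615177 0.23138971] [-0.019 -0.011 -1.   ] 0.08505331750066503 44.99988586641848 [0.53682237 0.23932864 0.22945128]
```

The mould is centred over the grid, level and still, so I'm handing in.

```bash
python3 -c "
from bench import *
print(close_job())"
```

```text
the job is handed in; nothing more can be done
None
```

I swung the lamp clear, peeled the mould up by its ear with the opposite corner still down, and handed in with it held level and still over the grid, underside about 20 cm up by the arm's readings; the hand-in returned no verdict.

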